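# Pack the paint tins in reverse order and block the gap

### The arm

A 6-joint arm with a two-finger parallel gripper is mounted at the origin on the work surface. World frame = base frame: x ahead of the robot, y to its left, z up, the work surface at z = 0. Lengths are in m, angles in degrees, forces in N, time in s.
With the tool pointing down it reaches from about 0.4 to 0.825 m from the base axis. Payload 7 kg.
Tool frame: the origin (TCP) lies at the very end of the fingers, on their centre line; the grasp point (between the pads) lies hold_point_z behind it (hold_point_z is the distance from the TCP to the grasp point, in m); z points along the fingers, y is the line along which they close (so a half turn about z gives the same grasp; the last joint's range is limited). The gripper opens to 88 mm and grips with 3 to 60 N. Pads are 19 mm wide; open, the fingers measure 130 mm over their backs; the gripper's body (78 mm by 193 mm) begins 47 mm behind the grasp point.
Start: joints at [-52.076, 20.546, 0.682, 0, -70.136, -16.507], TCP at [0.246, -0.628, 0.202] pointing down, gripper open.
Joint ranges: [-176.03, 176.03], [-82.01, 121.73], [-58.28, 71.71], [-173.87, 95.51], [-174.79, -0.11], [-173.66, 173.66]. Speed limits (degrees/s): [136.94, 136.94, 172.46, 180, 180, 180].

### API

Orientations are given as [roll, pitch, yaw] about the fixed x, y, z axes, in that order (R = Rz(yaw) Ry(pitch) Rx(roll)).
In Python, from plant import get_obs, snapshot, close_job, hold_point_z gives the robot as it stands.
- The arm moves only by the tool play_rows, never from a script. Its argument "commands" is a list that holds one entry, the list of rows, each a list of 7 numbers: the shift along the tool's x, y, z in cm, then the turn, a rotation vector about the tool's x, y, z in degrees, then the opening, from 0 (shut) to 1 (fully open). In form: [[[x, y, z, ax, ay, az, fingers], ...]]. A call has 1 to 20 rows; each row is the pose to reach, as a shift and turn from the pose commanded when the call began, along the tool's axes at that moment; what a row does not reach only later rows make up. A row lasts 1/12 s, in which the tool goes at most 41.7 mm and 7.16 degrees, less where a joint would pass 70% of its speed; a pose out of reach is approached as far as the arm can. A call with a gripper value outside its range is refused whole. The fingers move at their own pace and stop on an object; the grip force is fixed at half the most. Time passes only in rows, so rows that repeat a pose let the fingers close. It gives the time, the measured TCP pose, the force, the opening and the grip force at its end, in the units of the state.
- get_obs(): the state, without advancing time (a new reading comes with each control period).
- snapshot(name): name is "scene" or "top" or "wrist"; returns a dict with "frame" (400x640x3 uint8, red, green, blue), "camera_matrix" (3x3 intrinsics, pixels), "origin" and "attitude" of the camera in the world. Camera axes: x right, y down, z forward; pixel columns grow to the right and rows downward; lengths in m; the calibration is good to about 2 mm. A picture is of the moment at which its call begins. There is no depth.
- close_job(): hands the job in; it is judged then, once.
The state is a dict: "clock": time; "joint_pos": joint angles; "qvel": joint speeds; "tau": joint torques, N m; "tool_pos": TCP position; "orientation": TCP orientation; "force": force on the tool from outside, world axes, zero at the start; "moment": the same for the moment, N m; "opening": finger opening in m; "gripper_force": force on a finger pad.
Only numpy, scipy, OpenCV 4.12 (cv2) and the standard library are available. Lean on these libraries where they do the work, as an engineer would, in place of code of your own. Each camera call takes 0.05 s, during which the arm holds its last target. There are 200 camera calls.

### The job

Move the three paint tins from the brown wooden rack into the white tray, one in each bay with a black pad, in the reverse of their order in the rack: the leftmost tin of the rack becomes the rightmost tin in the tray, the middle one stays in the middle, skipping the bay with the cork pad. When all three stand in the tray, fill the cork bay with the loose green wooden block so that nothing can shift. Keep the tins upright, and set each one down on its pad rather than dropping it in.

Things in the scene. Friction and masses are not known exactly. Their poses are not given: they have to be found in the camera images.
- tin_red: red paint tin: upright cylinder 48 mm in diameter, 75 mm tall, 0.14 to 0.28 kg, red side and lid between bare metal rims; at the start it stands on the red mat in the rack. Origin: centre of its underside; z up, its yaw means nothing.
- tin_blue: blue paint tin: upright cylinder 48 mm in diameter, 75 mm tall, 0.14 to 0.28 kg, blue side and lid between bare metal rims; at the start it stands on the blue mat in the rack. Origin: centre of its underside; z up, its yaw means nothing.
- tin_yellow: yellow paint tin: upright cylinder 48 mm in diameter, 75 mm tall, 0.14 to 0.28 kg, yellow side and lid between bare metal rims; at the start it stands on the yellow mat in the rack. Origin: centre of its underside; z up, its yaw means nothing.
- block: loose wooden block painted green, 50 x 54 x 70 mm (x, y, z), 0.1 kg, standing upright on the bench in front of the rack and tray. Origin: centre of its underside, z up along the 70 mm side. It fits a bay either way round, also turned by a quarter turn.
- mat_red: red mat under the red tin: flat rectangle 84 x 60 mm (x by y), 3 mm thick, fixed in the rack, sticking out before and behind the tin; it stays in the rack and shows where the red tin stood. Origin: centre of its underside; axes as the rack's. The tin's underside starts 3 mm above it.
- mat_blue: blue mat under the blue tin: flat rectangle 84 x 60 mm (x by y), 3 mm thick, fixed in the rack, sticking out before and behind the tin; it stays in the rack and shows where the blue tin stood. Origin: centre of its underside; axes as the rack's. The tin's underside starts 3 mm above it.
- mat_yellow: yellow mat under the yellow tin: flat rectangle 84 x 60 mm (x by y), 3 mm thick, fixed in the rack, sticking out before and behind the tin; it stays in the rack and shows where the yellow tin stood. Origin: centre of its underside; axes as the rack's. The tin's underside starts 3 mm above it.
- rack: dark brown wooden rack, fixed, 110 x 224 mm (x, y), 14 mm thick, with three coloured mats along y at +66, 0, -66 mm (colours change places). End cheeks 10 mm thick, 34 mm tall; thin steel rails along y at x = +-47 mm, tops 31 mm up. Tins stand 17 mm above the bench. Origin: centre of its underside, on the bench; +y to the robot's left within 0.2 rad. Left or right of the tray.
- tray: white tray, fixed, 78 x 278 mm (x, y). Four bays along y, centres at +99, +33, -33, -99 mm, each 66 (x) by 62 mm (y) inside. Walls 6 mm thick, 30 mm tall; ribs 4 mm thick, tops 21 mm up; things stand on pads (one cork, three black) 11 mm above the bench. Wire handles reach 15 mm past the ends, 20 mm up. Origin: centre of its underside, on the bench; +y to the robot's left within 0.2 rad.
- pad_cork: light brown cork pad, 64 x 60 mm, 3 mm thick, fixed on the floor of one of the tray's four bays (which one changes): the bay for the block. Origin: centre of its underside, 8 mm above the bench, in the middle of the bay; axes as the tray's.
Things that resemble listed ones, but are neither listed nor needed, are in the scene too. Of the things shaped like the tin_yellow, the yellow one is meant.

How it is judged:
By the outcome, as a careful person would: the job done as asked, in the order asked, and still so for the second after the job is handed in, with the robot touching nothing.
It also fails if it takes over 104 s, if anything falls off the work surface, if the arm or the gripper's body presses on something with over 40 N, if the wrist force passes 120 N, or if a joint passes its speed limit or range.

## Working session

There is one attempt and no reset: what is moved stays moved. The work goes in short steps, Python scripts to look and compute and a tool call to move; the robot and the scene stay as the last step left them, time stands still between calls to the robot, and variables do not carry over. Pictures are saved under pics/ and viewed, at most 14 in all, crops included, and the job is handed in when it is done.

Besides the shell and the picture viewer there is one more tool, called after "Emit:" as name(argument=value, ...) on one line, values as JSON. play_rows: Moves the arm, as the interface text tells. Its arguments: {"type":"object","properties":{"commands":{"type":"array","items":{"type":"array","items":{"type":"array","items":{"type":"number"}}}}},"required":["commands"]}

```bash
mkdir -p pics; ls
python3 - <<'E'
from plant import get_obs, snapshot, hold_point_z
import cv2, numpy as np, pickle
print(hold_point_z, get_obs())
d={}
for n in ("scene","top"):
    s=snapshot(n); d[n]=s
    cv2.imwrite(f"pics/{n}0.png",s["frame"][:,:,::-1])
    print(n,s["camera_matrix"],s["origin"],s["attitude"])
pickle.dump(d,open("s0.pkl","wb"))
E
```

```text
pics
0.0188 {'clock': 0.0, 'joint_pos': array([-5.20763744e+01,  2.05908905e+01,  6.35223991e-01, -1.83582252e-02,
       -7.01346843e+01, -1.65091138e+01]), 'qvel': array([-0.06528919, -0.02218736, -0.12213602,  0.02059299,  0.07052908,
       -0.00618659]), 'tau': array([-7.79694947e-04, -5.82713628e+01,  2.93061000e+01,  6.99689358e+00,
        6.90556102e-03, -1.58776083e-04]), 'tool_pos': array([ 0.24625806, -0.62793337,  0.20064541]), 'orientation': array([ 1.79908469e+02, -9.13049013e-03, -1.58591733e+02]), 'force': array([ 0.49951926, -0.23038736, -0.25541855]), 'moment': array([ 0.05775008,  0.06349091, -0.00808612]), 'gripper_force': 0.0, 'opening': 0.08734394601576637}
scene [[468.69284912   0.         318.58469829]
 [  0.         468.69284912 198.61516712]
 [  0.           0.           1.        ]] [ 0.95056203 -0.20151896  0.75086613] [-148.23360715   -0.14899395   60.47850454]
top [[443.7699682    0.         325.98285359]
 [  0.         443.7699682  199.69769834]
 [  0.           0.           1.        ]] [0.3686867  0.00202757 1.0624522 ] [-167.77476799    0.29909446  -86.24766439]
```

View pics/top0.png

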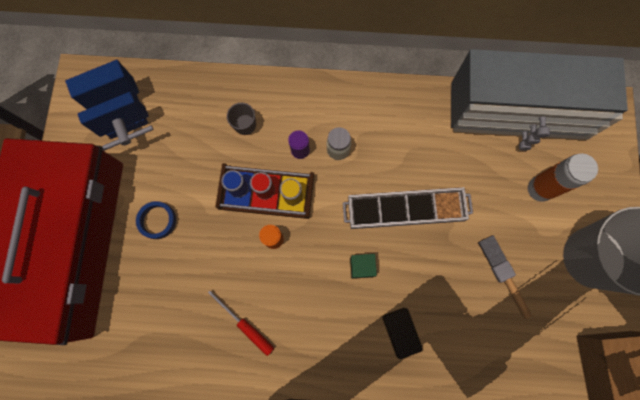

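View pics/scene0.png

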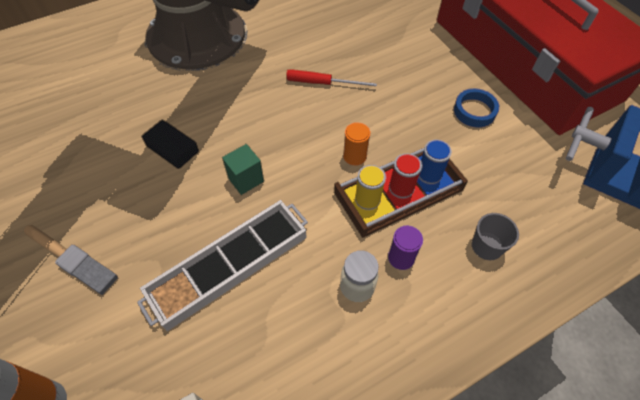

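Top view: the rack is on the left, with blue (233,180), red (262,183) and yellow (292,190). The tray is on the right, with the cork bay rightmost (449,205) and black bays at (366,210), (394,207) and (421,206). The green block is at (364,265).

Candidates that could be confused:
- Yellow tin (292,190): orange (271,236).
- Blue tin (233,180): purple (299,144) and the blue ring (155,220).
- Red tin (262,183): the toolbox and the screwdriver (250,335).
- Block (364,265): the black box (403,333).

Order: blue goes to bay -33, red to +33, yellow to +99, and the block to -99. The scene view agrees.

```bash
cat > h.py <<'E'
import numpy as np, cv2, pickle
from scipy.spatial.transform import Rotation as Ro
def ray(s,p):
    K=s["camera_matrix"]; R=Ro.from_euler("xyz",s["attitude"],degrees=True).as_matrix()
    d=R@np.linalg.solve(K,[p[0],p[1],1.]); return np.array(s["origin"]),d/np.linalg.norm(d)
def onplane(s,p,z):
    o,d=ray(s,p); return o+d*(z-o[2])/d[2]
def proj(s,P):
    R=Ro.from_euler("xyz",s["attitude"],degrees=True).as_matrix()
    c=R.T@(np.array(P)-s["origin"]); q=s["camera_matrix"]@c; return q[:2]/q[2]
def tri(views):
    A=np.zeros((3,3));b=np.zeros(3)
    for s,p in views:
        o,d=ray(s,p);M=np.eye(3)-np.outer(d,d);A+=M;b+=M@o
    x=np.linalg.solve(A,b); res=[np.linalg.norm((np.eye(3)-np.outer(d,d))@(x-o)) for o,d in (ray(s,p) for s,p in views)]
    return x,max(res)
E
python3 - <<'E'
from h import *
d=pickle.load(open("s0.pkl","rb")); t,s=d["top"],d["scene"]
for n,a,b in [("blue",(234,176),(437,149)),("red",(262,178),(407,163)),("yel",(292,184),(371,176)),("block",(364,265),(243,158)),("orange",(270,232),(357,131))]:
    print(n,onplane(t,a,.092).round(3),onplane(s,b,.092).round(3),tri([(t,a),(s,b)]))
for n,p in [("cork",(449,205)),("b1",(366,210)),("b2",(394,207)),("b3",(421,206))]: print(n,onplane(t,p,.011).round(3))
E
```

```text
blue [0.62  0.232 0.092] [0.61  0.235 0.092] (array([0.61586562, 0.22845282, 0.10348654]), np.float64(0.0014272111818862455))
red [0.619 0.169 0.092] [0.609 0.171 0.092] (array([0.61517858, 0.16526493, 0.10395526]), np.float64(0.00146851098609024))
yel [0.609 0.1   0.092] [0.601 0.101 0.092] (array([0.60643711, 0.09771575, 0.10190398]), np.float64(0.0011020179802846194))
block [ 0.439 -0.071  0.092] [ 0.459 -0.073  0.092] (array([ 0.44127593, -0.07048312,  0.06934312]), np.float64(0.0021914215992546314))
orange [0.498 0.139 0.092] [0.505 0.133 0.092] (array([0.49835171, 0.13948935, 0.08163516]), np.float64(0.0013047005017567386))
cork [ 0.602 -0.275  0.011]
b1 [ 0.577 -0.076  0.011]
b2 [ 0.588 -0.143  0.011]
b3 [ 0.595 -0.208  0.011]
```

Emit:
play_rows(commands=[[[0,0,-10,0,0,-7,1],[0,0,-20,0,0,-14,1],[0,0,-20,0,0,-21,1],[0,0,-20,0,0,-28,1],[0,0,-20,0,0,-35,1],[0,0,-20,0,0,-42,1],[0,0,-20,0,0,-49,1],[0,0,-20,0,0,-56,1],[0,0,-20,0,0,-63,1],[0,0,-20,0,0,-68.6,1],[0,0,-20,0,0,-68.6,1],[0,0,-20,0,0,-68.6,1]]])

```text
clock: 1.1
tool_pos: [0.2465, -0.6283, 0.4011]
orientation: [180.0, 0.0, -90.2]
force: [0.2, 0.4, -0.4]
opening: 0.0879
gripper_force: 0.0
```

Emit:
play_rows(commands=[[[-45,-30,0,0,0,0,1],[-45,-30,0,0,0,0,1],[-45,-30,0,0,0,0,1],[-45,-30,0,0,0,0,1],[-45,-30,0,0,0,0,1],[-45,-30,0,0,0,0,1],[-45,-30,0,0,0,0,1],[-45,-30,0,0,0,0,1],[-45,-30,0,0,0,0,1],[-45,-30,0,0,0,0,1],[-45,-30,0,0,0,0,1],[-45,-30,0,0,0,0,1],[-45,-30,0,0,0,0,1],[-45,-30,0,0,0,0,1],[-45,-30,0,0,0,0,1],[-45,-30,0,0,0,0,1],[-45,-30,0,0,0,0,1]]])

```text
clock: 2.52
tool_pos: [0.5459, -0.1789, 0.4017]
orientation: [-180.0, -0.0, -90.1]
force: [-0.3, -1.8, -0.4]
opening: 0.0875
gripper_force: 0.0
```

```bash
cat >> h.py <<'E'
def snap(name,tag):
    from plant import snapshot
    s=snapshot(name); pickle.dump(s,open(tag+".pkl","wb")); cv2.imwrite(f"pics/{tag}.png",s["frame"][:,:,::-1]); return s
E
python3 - <<'E'
from h import *
s=snap("wrist","w1"); print(s["camera_matrix"],s["origin"],s["attitude"])
E
```

```text
[[346.67247241   0.         317.10601829]
 [  0.         346.67247241 196.98943076]
 [  0.           0.           1.        ]] [ 0.54426354 -0.24959219  0.58417986] [1.64704522e+02 3.51705068e-02 1.79915678e+02]
```

View pics/w1.png

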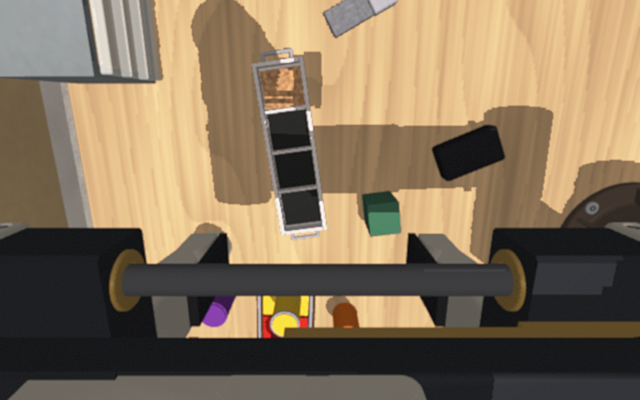

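The wrist view shows the tray from cork (282,87) to black (300,208), the block at (382,213), and the yellow tin at (284,322) partly hidden by the fingers. I'll take a second view 8 cm further on, then views over the rack.

Emit:
play_rows(commands=[[[-8,0,0,0,0,0,1],[-8,0,0,0,0,0,1],[-8,0,0,0,0,0,1],[-8,0,0,0,0,0,1],[-8,0,0,0,0,0,1]]])

```text
clock: 2.98
tool_pos: [0.546, -0.0991, 0.402]
orientation: [-180.0, -0.0, -90.0]
force: [-0.5, -0.7, -0.6]
opening: 0.0878
gripper_force: 0.0
```

```bash
python3 -c "
from h import *
snap('wrist','w2')"
```

Emit:
play_rows(commands=[[[-30,-5,0,0,0,0,1],[-30,-5,0,0,0,0,1],[-30,-5,0,0,0,0,1],[-30,-5,0,0,0,0,1],[-30,-5,0,0,0,0,1],[-30,-5,0,0,0,0,1],[-30,-5,0,0,0,0,1],[-30,-5,0,0,0,0,1],[-30,-5,0,0,0,0,1],[-30,-5,0,0,0,0,1],[-30,-5,0,0,0,0,1],[-30,-5,0,0,0,0,1]]])

```text
clock: 4.03
tool_pos: [0.5964, 0.2, 0.4021]
orientation: [-180.0, 0.0, -90.1]
force: [0.4, -1.1, 0.7]
opening: 0.0878
gripper_force: 0.0
```

```bash
python3 -c "
from h import *
snap('wrist','w3')"
```

Emit:
play_rows(commands=[[[-8,0,0,0,0,0,1],[-8,0,0,0,0,0,1],[-8,0,0,0,0,0,1],[-8,0,0,0,0,0,1],[-8,0,0,0,0,0,1]]])

```text
clock: 4.5
tool_pos: [0.5963, 0.281, 0.4018]
orientation: [-180.0, -0.0, -90.0]
force: [-0.0, 0.2, 0.5]
opening: 0.0878
gripper_force: 0.0
```

```bash
python3 -c "
from h import *
s=snap('wrist','w4'); print(s['origin'],s['attitude'])
a=cv2.imread('pics/w3.png')[:320,170:500];b=cv2.imread('pics/w4.png')[:320,170:500]
cv2.imwrite('pics/w34.png',cv2.resize(np.hstack([a,b]),(792,384),interpolation=cv2.INTER_CUBIC))
a=cv2.imread('pics/w1.png')[:250,200:460];b=cv2.imread('pics/w2.png')[:250,200:460]
cv2.imwrite('pics/w12.png',cv2.resize(np.hstack([a,b]),(780,375),interpolation=cv2.INTER_CUBIC))
"
```

```text
[0.59471738 0.21031768 0.58426556] [ 1.64700541e+02  4.48636015e-02 -1.79982582e+02]
```

View pics/w34.png

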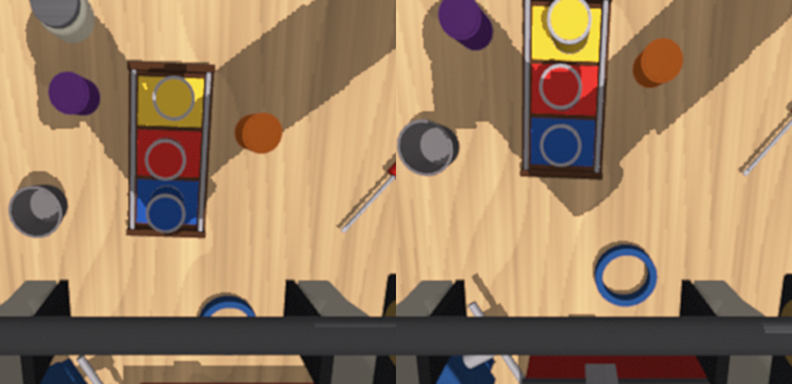

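View pics/w12.png

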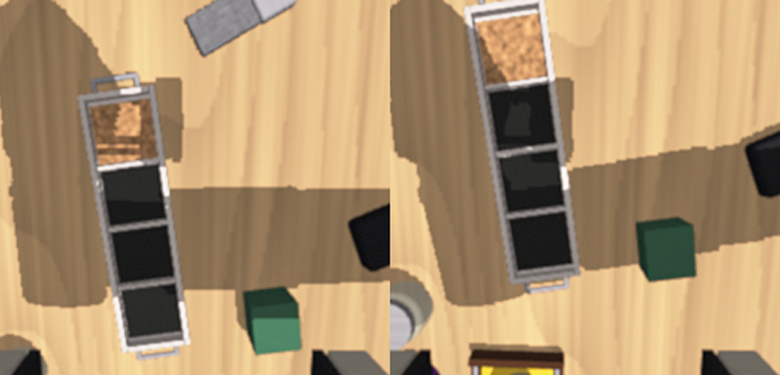

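w3/w4 show blue, red and yellow lids clearly: in w3 about (308,177), (308,133) and (315,82). The orange tin sits apart at (388,110). In w1/w2 the bays and block are clear, with w2 block at about (385,167). Next I'll fit circles and rectangles.

```bash
cat > m.py <<'E'
from h import *
L=lambda n: pickle.load(open(n+".pkl","rb"))
def lids(s,guess):
    g=cv2.cvtColor(s["frame"],cv2.COLOR_RGB2GRAY); out=[]
    for P in guess:
        u,v=proj(s,P); x0,y0=int(u)-35,max(int(v)-35,0)
        c=cv2.resize(g[y0:y0+70,x0:x0+70],None,fx=6,fy=6,interpolation=cv2.INTER_CUBIC)
        r=.024*346.7/(s["origin"][2]-P[2])*6/np.cos(.1)
        h=cv2.HoughCircles(c,cv2.HOUGH_GRADIENT_ALT,1.5,20,param1=150,param2=.6,minRadius=int(.8*r),maxRadius=int(1.15*r))
        if h is None: out.append(None);continue
        h=h.reshape(-1,h.shape[-1]); 
        k=h[np.argmin(np.hypot(h[:,0]/6+x0-u,h[:,1]/6+y0-v))]
        out.append((k[0]/6+x0-.4,k[1]/6+y0-.4,k[2]/6,r/6))
    return out
def rects(s,mask,amin,roi):
    m=np.zeros_like(mask);x0,y0,x1,y1=roi;m[y0:y1,x0:x1]=mask[y0:y1,x0:x1]
    m=cv2.morphologyEx(m,cv2.MORPH_OPEN,np.ones((3,3),np.uint8))
    return [cv2.minAreaRect(c) for c in cv2.findContours(m,cv2.RETR_EXTERNAL,cv2.CHAIN_APPROX_NONE)[0] if cv2.contourArea(c)>amin]
E
python3 - <<'E'
from m import *
G=[(.616,.2285,.092),(.615,.165,.092),(.606,.098,.092)]
w3,w4=L("w3"),L("w4"); a,b=lids(w3,G),lids(w4,G)
for p,q in zip(a,b):
    print(np.round(p,1) if p else p,np.round(q,1) if q else q)
    for s,k in((w3,p),(w4,q)):
        if k: print("  plane",onplane(s,k[:2],.092).round(4))
    if p and q: print("  tri",tri([(w3,p[:2]),(w4,q[:2])]))
for n,roi in(("w1",(240,50,340,240)),("w2",(240,0,340,200))):
    s=L(n);f=s["frame"];hsv=cv2.cvtColor(f,cv2.COLOR_RGB2HSV)
    dark=(f.max(2)<60).astype(np.uint8)*255
    for r in sorted(rects(s,dark,300,roi),key=lambda r:r[0][1]): print(n,np.round(r[0],1),np.round(r[1],1),r[2],onplane(s,r[0],.011).round(4))
    g=((hsv[...,0]>60)&(hsv[...,0]<95)&(hsv[...,1]>80)).astype(np.uint8)*255
    ys,xs=np.nonzero(g[:260,340:460]);v=f[ys,xs+340,1]
    print("block",len(xs),xs.min()+340,xs.max()+340,ys.min(),ys.max(),np.percentile(v,[5,25,50,75,95]))
E
```

```text
[307.4 177.4  14.   17. ] [307.1 120.6  14.6  17. ]
  plane [0.6096 0.2346 0.092 ]
  plane [0.609 0.235 0.092]
  tri (array([0.60934943, 0.2351538 , 0.08942474]), np.float64(0.00028616198721026314))
None None
None None
w1 [288.6 129.7] [35.7 37.7] 82.14668273925781 [ 0.591  -0.2065  0.011 ]
w1 [294.8 169.2] [33.7 36.9] 81.8698959350586 [ 0.5822 -0.1413  0.011 ]
w1 [300.8 206.5] [30.8 35.2] 82.40535736083984 [ 0.5731 -0.0758  0.011 ]
block 1293 363 436 155 235 [ 52.  58. 112. 135. 137.]
w2 [287.6  77.8] [38.7 39.5] 81.8698959350586 [ 0.5912 -0.2066  0.011 ]
w2 [293.9 120.4] [36.5 38.3] 82.23483276367188 [ 0.5825 -0.1413  0.011 ]
w2 [300.  160.4] [34.1 37. ] 82.23483276367188 [ 0.5736 -0.0761  0.011 ]
block 1305 365 402 146 186 [48. 71. 74. 75. 76.]
```

```bash
cat >> m.py <<'E'
def lid2(s,P,th):
    u,v=proj(s,P); x0,y0=int(u)-30,max(int(v)-30,0)
    hsv=cv2.cvtColor(cv2.resize(s["frame"][y0:y0+60,x0:x0+60],None,fx=4,fy=4,interpolation=cv2.INTER_CUBIC),cv2.COLOR_RGB2HSV)
    best=None
    for t in th:
        m=(hsv[...,1]>t).astype(np.uint8)
        for c in cv2.findContours(m,cv2.RETR_CCOMP,cv2.CHAIN_APPROX_NONE)[0]:
            A=cv2.contourArea(c)/16
            if 350<A<1100:
                (x,y),(p,q),_=cv2.fitEllipse(c); fit=abs(A*16/(np.pi*p*q/4)-1)+.5*abs(p/q-.97)
                e=(fit,x/4+x0-.4,y/4+y0-.4,(p+q)/16,t)
                if best is None or e<best: best=e
    return best
E
python3 - <<'E'
from m import *
G=[(.609,.235,.092),(.608,.169,.092),(.601,.100,.092)]
V={n:L(n) for n in("w3","w4")}
for P in G:
    pts=[]
    for n,s in V.items():
        b=lid2(s,P,range(60,230,10)); print(n,np.round(b,3) if b else b)
        if b: pts.append((s,b[1:3])); print("   ",onplane(s,b[1:3],.092).round(4))
    if len(pts)==2: print("  tri",tri(pts))
w1,w2=L("w1"),L("w2")
for p,q in [((288.6,129.7),(287.6,77.8)),((294.8,169.2),(293.9,120.4)),((300.8,206.5),(300,160.4))]: print(tri([(w1,p),(w2,q)])[0].round(4))
# block top face in w2
f=w2["frame"];hsv=cv2.cvtColor(f,cv2.COLOR_RGB2HSV)
for n,roi,lo in(("w1",(355,180,405,240),90),("w2",(355,140,410,190),64)):
    s=L(n);f=s["frame"];hsv=cv2.cvtColor(f,cv2.COLOR_RGB2HSV)
    g=((hsv[...,0]>60)&(hsv[...,0]<95)&(hsv[...,1]>80)&(f[...,1]>lo)).astype(np.uint8)*255
    for r in rects(s,g,300,roi):
        print(n,r,[onplane(s,p,.07).round(4) for p in cv2.boxPoints(r)],onplane(s,r[0],.07).round(4))
E
```

```text
w3 [3.00000e-03 3.07591e+02 1.77463e+02 1.66330e+01 6.00000e+01]
    [0.6092 0.2348 0.092 ]
w4 [3.00000e-03 3.06723e+02 1.20883e+02 1.47740e+01 6.00000e+01]
    [0.6095 0.2354 0.092 ]
  tri (array([0.60947877, 0.23560979, 0.08808888]), np.float64(0.00015305002027838198))
w3 [5.00000e-03 3.07343e+02 1.32804e+02 1.37600e+01 1.60000e+02]
    [0.609  0.1708 0.092 ]
w4 [1.60000e-02 3.06672e+02 7.17610e+01 1.47580e+01 1.60000e+02]
    [0.6091 0.171  0.092 ]
  tri (array([0.60908657, 0.17094709, 0.09077374]), np.float64(4.314085441224388e-05))
w3 [1.30000e-02 3.14361e+02 8.12970e+01 1.48920e+01 1.40000e+02]
    [0.5989 0.1023 0.092 ]
w4 [1.80000e-02 3.14087e+02 1.56800e+01 1.67370e+01 6.00000e+01]
    [0.599  0.1029 0.092 ]
  tri (array([0.59901276, 0.10204498, 0.08809593]), np.float64(4.559234518677533e-05))
[ 0.5911 -0.2065  0.0118]
[ 0.5823 -0.1413  0.0115]
[ 0.5732 -0.0764  0.0128]
w1 ((383.5, 223.0), (22.0, 31.0), 90.0) [array([ 0.4656, -0.0847,  0.07  ]), array([ 0.4174, -0.0846,  0.07  ]), array([ 0.4152, -0.048 ,  0.07  ]), array([ 0.4643, -0.0481,  0.07  ])] [ 0.4406 -0.0665  0.07  ]
w2 ((386.3267517089844, 167.767333984375), (33.433250427246094, 31.741687774658203), 84.2894058227539) [array([ 0.468 , -0.0972,  0.07  ]), array([ 0.4214, -0.1019,  0.07  ]), array([ 0.4131, -0.0514,  0.07  ]), array([ 0.4609, -0.0464,  0.07  ])] [ 0.4409 -0.0746  0.07  ]
```

Measured positions:

| Thing | x | y | Height |
|---|---|---|---|
| Blue tin | .609 | .235 | lids triangulate to about .090 (text says .092) |
| Red tin | .609 | .171 | as above |
| Yellow tin | .599 | .1025 | as above |
| Bay +99 | .573 | -.076 | pads triangulate to about .012 (text says .011) |
| Bay +33 | .582 | -.141 | as above |
| Bay -33 | .591 | -.2065 | as above |
| Cork bay | about .600 | -.272 | extrapolated |

The tray yaw is 7.8°. The crop w34 confirms blue is the leftmost real tin. I'll pick blue now.

Emit:
play_rows(commands=[[[4.6,-1.3,4,0,0,0,1],[4.6,-1.3,8,0,0,0,1],[4.6,-1.3,12,0,0,0,1],[4.6,-1.3,16,0,0,0,1],[4.6,-1.3,20,0,0,0,1],[4.6,-1.3,23,0,0,0,1],[4.6,-1.3,25,0,0,0,1],[4.6,-1.3,27,0,0,0,1],[4.6,-1.3,29,0,0,0,1],[4.6,-1.3,31,0,0,0,1],[4.6,-1.3,33,0,0,0,1],[4.6,-1.3,34.5,0,0,0,1],[4.6,-1.3,35.4,0,0,0,1],[4.6,-1.3,35.4,0,0,0,1],[4.6,-1.3,35.4,0,0,0,0.4],[4.6,-1.3,35.4,0,0,0,0.2],[4.6,-1.3,35.4,0,0,0,0],[4.6,-1.3,35.4,0,0,0,0],[4.6,-1.3,35.4,0,0,0,0],[4.6,-1.3,35.4,0,0,0,0]]])

```text
clock: 6.22
tool_pos: [0.6094, 0.236, 0.0481]
orientation: [-180.0, 0.0, -90.0]
force: [-0.1, 0.4, 0.3]
opening: 0.0532
gripper_force: 0.0
```

Emit:
play_rows(commands=[[[0,0,0,0,0,0,0],[0,0,0,0,0,0,0],[0,0,0,0,0,0,0],[0,0,0,0,0,0,0],[0,0,0,0,0,0,0],[0,0,-1,0,0,0,0],[0,0,-2.5,0,0,0,0],[0,0,-4,0,0,0,0],[0,0,-4,0,0,0,0]]])

```text
clock: 6.97
tool_pos: [0.6101, 0.2363, 0.0904]
orientation: [-179.9, 0.1, -90.0]
force: [1.2, 1.2, -1.1]
opening: 0.0473
gripper_force: 30.0
```

Emit:
play_rows(commands=[[[0,0,-3,0,0,0,0],[0.5,0,-6,0,0,0,0],[2,0.1,-8,0,0,0,0],[4.5,0.2,-10,0,0,0,0],[8,0.4,-10,0,0,0,0],[11.5,0.5,-10,0,0,0,0],[15,0.7,-10,0,0,0,0],[18.5,0.8,-10,0,0,0,0],[22,1,-10,0,0,0,0],[25.5,1.1,-10,0,0,0,0],[29,1.3,-10,0,0,0,0],[32.5,1.4,-10,0,0,0,0],[36,1.6,-10,0,0,0,0],[39.5,1.7,-10,0,0,0,0],[42,1.8,-9,0,0,0,0],[43.5,1.9,-7,0,0,0,0],[44.2,1.9,-5,0,0,0,0],[44.2,1.9,-3,0,0,0,0],[44.2,1.9,-1,0,0,0,0],[44.2,1.9,-1,0,0,0,0]]])

```text
clock: 8.63
tool_pos: [0.5863, -0.2058, 0.0921]
orientation: [179.5, 0.1, -90.1]
force: [-2.1, 0.4, -4.1]
opening: 0.0471
gripper_force: 30.0
```

Run:
```python
from h import *
from plant import get_obs
o=get_obs(); print(o["tool_pos"],o["orientation"],o["opening"],o["force"])
s=snap("top","t1"); t=snap("scene","c1")
b=cv2.resize(s["frame"][150:290,300:500],(800,560),interpolation=cv2.INTER_CUBIC)
c=t["frame"][160:360,100:400]
cv2.imwrite("pics/c1c.png",cv2.resize(c,(780,520))[:,:,::-1])
```

```text
[ 0.58630142 -0.20575294  0.09210521] [ 1.79495858e+02  1.23877239e-01 -9.00977388e+01] 0.047138756687658934 [-2.09153237  0.41837293 -4.10849282]
```

View pics/c1c.png

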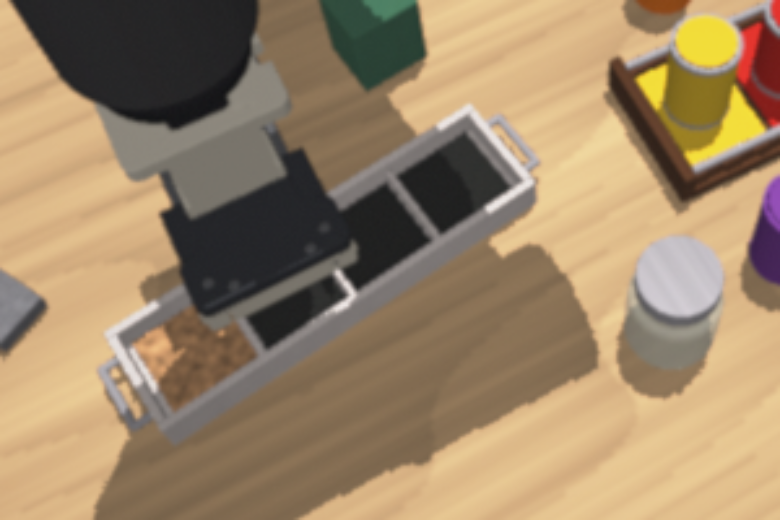

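Gripper with blue is above the third bay (crop about 300,310). I'll settle and descend to just above the ribs, then check the pose.

Emit:
play_rows(commands=[[[0,0,0,0,0,0,0],[0,0,0.5,0,0,0,0],[0,0,1,0,0,0,0],[0,0,1.5,0,0,0,0],[0,0,2,0,0,0,0],[0,0,2,0,0,0,0],[0,0,2,0,0,0,0]]])

```text
clock: 9.32
tool_pos: [0.59, -0.2062, 0.0771]
orientation: [179.9, 0.0, -90.0]
force: [-0.7, -0.5, -2.1]
opening: 0.0475
gripper_force: 30.0
```

Emit:
play_rows(commands=[[[0,-0.1,0.8,0,0,0,0],[0,-0.1,1.6,0,0,0,0],[0,-0.1,2.4,0,0,0,0],[0,-0.1,2.9,0,0,0,0],[0,-0.1,3.3,0,0,0,0],[0,-0.1,3.5,0,0,0,0],[0,-0.1,3.6,0,0,0,0],[0,-0.1,3.6,0,0,0,0],[0,-0.1,3.6,0,0,0,0]]])

```text
clock: 10.07
tool_pos: [0.5909, -0.2064, 0.042]
orientation: [180.0, -0.0, -90.0]
force: [-2.8, 1.4, 3.6]
opening: 0.0471
gripper_force: 30.0
```

Contact with the pad is light (about 6 N). I'll release, rise and go above red.

Emit:
play_rows(commands=[[[0,0,0,0,0,0,0.9],[0,0,0,0,0,0,0.9],[0,0,0,0,0,0,0.9],[0,0,0,0,0,0,0.9],[0,0,0,0,0,0,0.9],[0,0,-2,0,0,0,0.9],[0,0,-5,0,0,0,0.9],[0,0,-9,0,0,0,0.9],[-2,-0.1,-12,0,0,0,0.9],[-5,-0.2,-13,0,0,0,0.9],[-9,-0.4,-13,0,0,0,0.9],[-13,-0.6,-13,0,0,0,0.9],[-17,-0.8,-13,0,0,0,0.9],[-21,-1,-13,0,0,0,0.9],[-25,-1.2,-13,0,0,0,0.9],[-29,-1.4,-13,0,0,0,0.9],[-33,-1.6,-13,0,0,0,0.9],[-36,-1.8,-13,0,0,0,0.9],[-37.7,-1.8,-12,0,0,0,0.9],[-37.7,-1.8,-12,0,0,0,0.9]]])

```text
clock: 11.73
tool_pos: [0.6084, 0.1739, 0.1593]
orientation: [179.9, -0.0, -89.8]
force: [-1.3, -0.4, -1.2]
opening: 0.0786
gripper_force: 0.0
```

Run:
```python
from h import *
t=snap("scene","c2"); s=snap("top","t2")
c=t["frame"][120:330,100:470]
cv2.imwrite("pics/c2c.png",cv2.resize(c,(740,420))[:,:,::-1])
```

```text
(no output)
```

View pics/c2c.png

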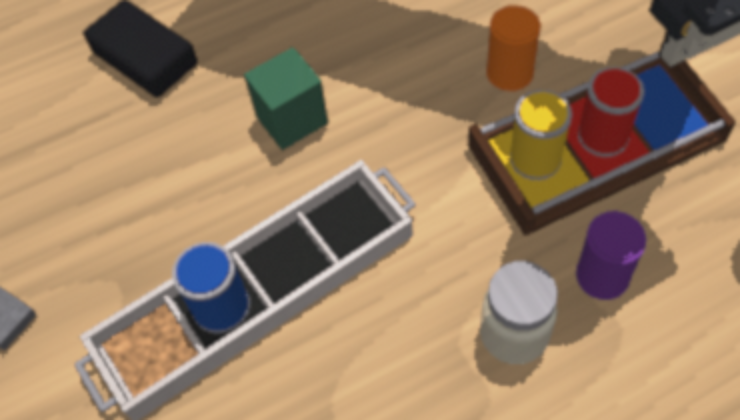

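Blue stands upright in the third bay (crop 215,290). Picking red.

Emit:
play_rows(commands=[[[0,0,2,0,0,0,0.9],[0,0,4,0,0,0,0.9],[0,0,6,0,0,0,0.9],[0,0,8,0,0,0,0.9],[0,0,10,0,0,0,0.9],[0,0,11.4,0,0,0,0.9],[0,0,11.4,0,0,0,0.9],[0,0,11.4,0,0,0,0],[0,0,11.4,0,0,0,0],[0,0,11.4,0,0,0,0],[0,0,11.4,0,0,0,0],[0,0,11.4,0,0,0,0],[0,0,11.4,0,0,0,0],[0,0,11.4,0,0,0,0],[0,0,11.4,0,0,0,0],[0,0,10.4,0,0,0,0],[0,0,9,0,0,0,0],[0,0,7.4,0,0,0,0],[0,0,7.4,0,0,0,0]]])

```text
clock: 13.42
tool_pos: [0.6104, 0.1713, 0.0905]
orientation: [-179.8, 0.1, -90.0]
force: [1.2, 0.2, -1.7]
opening: 0.0471
gripper_force: 30.0
```

Emit:
play_rows(commands=[[[0,0,-3,0,0,0,0],[0.5,0,-6,0,0,0,0],[2,0.2,-8,0,0,0,0],[4.5,0.4,-10,0,0,0,0],[8,0.7,-10,0,0,0,0],[11.5,1,-10,0,0,0,0],[15,1.3,-10,0,0,0,0],[18.5,1.6,-10,0,0,0,0],[22,1.9,-10,0,0,0,0],[25.5,2.2,-10,0,0,0,0],[28.5,2.5,-9,0,0,0,0],[30.5,2.6,-7,0,0,0,0],[31.2,2.7,-5,0,0,0,0],[31.2,2.7,-3,0,0,0,0],[31.2,2.7,-1,0,0,0,0],[31.2,2.7,1,0,0,0,0],[31.2,2.7,1,0,0,0,0],[31.2,2.7,1,0,0,0,0]]])

```text
clock: 14.92
tool_pos: [0.5809, -0.1413, 0.0762]
orientation: [179.8, -0.0, -90.0]
force: [-0.1, -0.7, -2.5]
opening: 0.0474
gripper_force: 30.0
```

Emit:
play_rows(commands=[[[0,0,0.8,0,0,0,0],[0,0,1.6,0,0,0,0],[0,0,2.4,0,0,0,0],[0,0,2.9,0,0,0,0],[0,0,3.3,0,0,0,0],[0,0,3.5,0,0,0,0],[0,0,3.6,0,0,0,0],[0,0,3.6,0,0,0,0],[0,0,3.6,0,0,0,0]]])

```text
clock: 15.67
tool_pos: [0.5821, -0.1413, 0.0423]
orientation: [180.0, -0.0, -90.0]
force: [-3.4, 0.5, 5.5]
opening: 0.0471
gripper_force: 30.0
```

Contact. I'll release and go above yellow.

Emit:
play_rows(commands=[[[0,0,0,0,0,0,0.9],[0,0,0,0,0,0,0.9],[0,0,0,0,0,0,0.9],[0,0,0,0,0,0,0.9],[0,0,0,0,0,0,0.9],[0,0,-2,0,0,0,0.9],[0,0,-5,0,0,0,0.9],[0,0,-9,0,0,0,0.9],[-2,-0.1,-12,0,0,0,0.9],[-5,-0.3,-13,0,0,0,0.9],[-9,-0.6,-13,0,0,0,0.9],[-13,-0.9,-13,0,0,0,0.9],[-17,-1.2,-13,0,0,0,0.9],[-21,-1.5,-13,0,0,0,0.9],[-23.5,-1.7,-13,0,0,0,0.9],[-24.4,-1.7,-12,0,0,0,0.9],[-24.4,-1.7,-12,0,0,0,0.9],[-24.4,-1.7,-12,0,0,0,0.9]]])

```text
clock: 17.17
tool_pos: [0.5986, 0.1026, 0.1606]
orientation: [179.9, -0.0, -89.9]
force: [-0.3, -0.1, 0.1]
opening: 0.079
gripper_force: 0.0
```

Emit:
play_rows(commands=[[[0,0,2,0,0,0,0.9],[0,0,4,0,0,0,0.9],[0,0,6,0,0,0,0.9],[0,0,8,0,0,0,0.9],[0,0,10,0,0,0,0.9],[0,0,11.4,0,0,0,0.9],[0,0,11.4,0,0,0,0.9],[0,0,11.4,0,0,0,0],[0,0,11.4,0,0,0,0],[0,0,11.4,0,0,0,0],[0,0,11.4,0,0,0,0],[0,0,11.4,0,0,0,0],[0,0,11.4,0,0,0,0],[0,0,11.4,0,0,0,0],[0,0,11.4,0,0,0,0],[0,0,10.4,0,0,0,0],[0,0,9,0,0,0,0],[0,0,7.4,0,0,0,0],[0,0,7.4,0,0,0,0]]])

```text
clock: 18.75
tool_pos: [0.6006, 0.1033, 0.0906]
orientation: [-179.8, 0.1, -90.0]
force: [0.5, 0.5, -1.3]
opening: 0.0476
gripper_force: 30.0
```

Run:
```python
from h import *
t=snap("scene","c3")
c=t["frame"][120:330,100:470]
cv2.imwrite("pics/c3c.png",cv2.resize(c,(740,420))[:,:,::-1])
```

```text
(no output)
```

View pics/c3c.png

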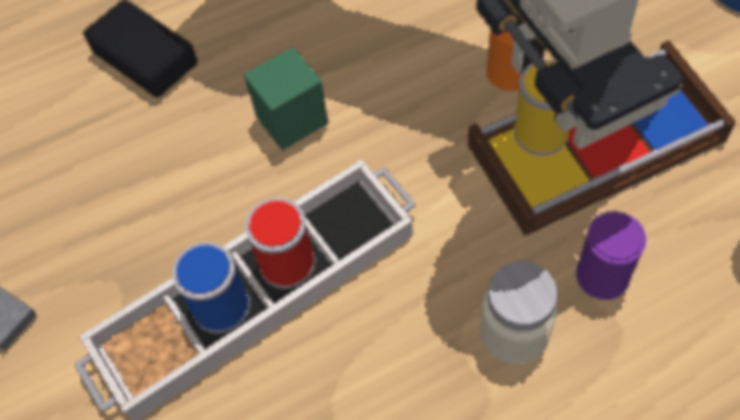

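Red is upright in the second bay (crop 283,245), and yellow is held clear of the rack. Next, yellow goes to the first bay.

Emit:
play_rows(commands=[[[0,0,-3,0,0,0,0],[0.5,0,-6,0,0,0,0],[2,0.3,-8,0,0,0,0],[4.5,0.7,-10,0,0,0,0],[8,1.2,-10,0,0,0,0],[11.5,1.7,-10,0,0,0,0],[15,2.2,-9,0,0,0,0],[17,2.5,-7,0,0,0,0],[17.9,2.6,-5,0,0,0,0],[17.9,2.6,-3,0,0,0,0],[17.9,2.6,-1,0,0,0,0],[17.9,2.6,1,0,0,0,0],[17.9,2.6,1,0,0,0,0],[17.9,2.6,1,0,0,0,0]]])

```text
clock: 19.97
tool_pos: [0.5719, -0.0765, 0.0762]
orientation: [179.8, -0.0, -90.0]
force: [-0.1, 0.2, -0.6]
opening: 0.0475
gripper_force: 30.0
```

Emit:
play_rows(commands=[[[0,0,0.8,0,0,0,0],[0,0,1.6,0,0,0,0],[0,0,2.4,0,0,0,0],[0,0,2.9,0,0,0,0],[0,0,3.3,0,0,0,0],[0,0,3.5,0,0,0,0],[0,0,3.6,0,0,0,0],[0,0,3.6,0,0,0,0],[0,0,3.6,0,0,0,0]]])

```text
clock: 20.72
tool_pos: [0.5731, -0.0764, 0.0423]
orientation: [180.0, -0.0, -90.0]
force: [-3.2, 0.7, 5.5]
opening: 0.0474
gripper_force: 30.0
```

Emit:
play_rows(commands=[[[0,0,0,0,0,0,1],[0,0,0,0,0,0,1],[0,0,0,0,0,0,1],[0,0,0,0,0,0,1],[0,0,0,0,0,0,1],[0,0,-2,0,0,0,1],[0,0,-5,0,0,0,1],[0,0,-9,0,0,0,1],[-1,2,-12,0,0,0,1],[-2,4,-15,0,0,0,1],[-4,6,-18,0,0,0,1],[-5,8,-20,0,0,0,1],[-6,10,-20,0,0,0,1],[-7.6,12.3,-20,0,0,0,1],[-7.6,12.3,-20,0,0,0,1],[-7.6,12.3,-20,0,0,0,1],[-7.6,12.3,-20,0,0,0,1]]])

```text
clock: 22.13
tool_pos: [0.4505, -0.0001, 0.2418]
orientation: [-180.0, 0.0, -89.9]
force: [-0.5, -0.0, -0.8]
opening: 0.0879
gripper_force: 0.0
```

```bash
python3 -c "
from h import *
snap('wrist','w5')"
```

Emit:
play_rows(commands=[[[5,0,0,0,0,0,1],[5,0,0,0,0,0,1],[5,0,0,0,0,0,1],[5,0,0,0,0,0,1]]])

```text
clock: 22.52
tool_pos: [0.4506, -0.0511, 0.241]
orientation: [179.9, -0.0, -90.1]
force: [0.8, 0.6, -0.0]
opening: 0.0879
gripper_force: 0.0
```

```bash
python3 -c "
from h import *
s=snap('wrist','w6');print(s['origin'])
a=cv2.imread('pics/w5.png')[:250,200:460];b=cv2.imread('pics/w6.png')[:250,200:460]
cv2.imwrite('pics/w56.png',cv2.resize(np.hstack([a,b]),(780,375),interpolation=cv2.INTER_CUBIC))"
```

```text
[ 0.44911345 -0.12174965  0.42350472]
```

View pics/w56.png

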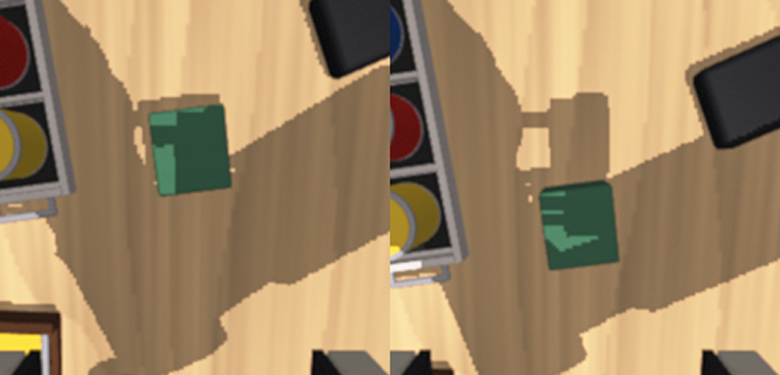

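Run:
```python
from m import *
R=[]
for n in("w5","w6"):
    s=L(n);hsv=cv2.cvtColor(s["frame"],cv2.COLOR_RGB2HSV)
    g=((hsv[...,0]>60)&(hsv[...,0]<95)&(hsv[...,1]>80)).astype(np.uint8)*255
    r=max(rects(s,g,500,(260,50,380,200)),key=lambda r:r[1][0]*r[1][1]); R.append((s,r[0]))
    q=np.array([onplane(s,p,.07) for p in cv2.boxPoints(r)]); e=np.diff(np.vstack([q,q[:1]]),axis=0)[:,:2]
    print(n,np.round(r[0],1),np.round(r[1],1),r[2],"centre",q.mean(0).round(4),"edges",np.hypot(*e.T).round(4),np.degrees(np.arctan2(e[:,1],e[:,0])).round(1))
    print(q.round(4).tolist())
print(tri(R))
```

```text
w5 [326.7  99.8] [54.6 48.7] 82.87498474121094 centre [ 0.44   -0.0725  0.07  ] edges [0.047  0.0517 0.0489 0.0519] [-173.2   98.9    7.1  -83.2]
[[0.4669, -0.0954, 0.07], [0.4203, -0.101, 0.07], [0.4122, -0.0499, 0.07], [0.4607, -0.0439, 0.07]]
w6 [325.7 149.5] [53.3 46.9] 82.87498474121094 centre [ 0.4402 -0.0747  0.07  ] edges [0.0468 0.0543 0.0487 0.0545] [-173.1   98.4    7.2  -83.6]
[[0.4669, -0.0989, 0.07], [0.4205, -0.1045, 0.07], [0.4126, -0.0508, 0.07], [0.4609, -0.0447, 0.07]]
(array([ 0.43974805, -0.07314814,  0.05402452]), np.float64(9.355984424538736e-05))
```

The block's top is seen square-on (w5 pixel 327,100). Its centre is about (.440,-.073) with yaw about 7.5°, nearly the tray's. I'll grasp it along its 50 mm side.

Emit:
play_rows(commands=[[[1.2,0.5,2,0,0,-4,1],[2.3,1,5,0,0,-7.6,1],[2.3,1,8,0,0,-7.6,1],[2.3,1,11,0,0,-7.6,1],[2.3,1,13,0,0,-7.6,1],[2.3,1,15,0,0,-7.6,1],[2.3,1,17,0,0,-7.6,1],[2.3,1,19,0,0,-7.6,1],[2.3,1,20.5,0,0,-7.6,1],[2.3,1,21,0,0,-7.6,1],[2.3,1,21,0,0,-7.6,1],[2.3,1,21,0,0,-7.6,0],[2.3,1,21,0,0,-7.6,0],[2.3,1,21,0,0,-7.6,0],[2.3,1,21,0,0,-7.6,0],[2.3,1,21,0,0,-7.6,0],[2.3,1,21,0,0,-7.6,0],[2.3,1,21,0,0,-7.6,0],[2.3,1,21,0,0,-7.6,0],[2.3,1,21,0,0,-7.6,0]]])

```text
clock: 24.23
tool_pos: [0.4406, -0.0733, 0.0319]
orientation: [-180.0, -0.0, -82.4]
force: [-0.9, 0.0, 4.6]
opening: 0.0496
gripper_force: 30.0
```

Emit:
play_rows(commands=[[[0,0,-2,0,0,0,0],[0,0,-5,0,0,0,0],[0,0,-9,0,0,0,0],[1.5,-0.9,-12,0,0,0,0],[3.5,-2.1,-15,0,0,0,0],[6.5,-3.9,-17,0,0,0,0],[9.5,-5.8,-17,0,0,0,0],[12.5,-7.6,-17,0,0,0,0],[15.5,-9.4,-17,0,0,0,0],[18.5,-11.2,-17,0,0,0,0],[20.5,-12.4,-16,0,0,0,0],[21.8,-13.2,-14,0,0,0,0],[21.8,-13.2,-11,0,0,0,0],[21.8,-13.2,-8,0,0,0,0],[21.8,-13.2,-6,0,0,0,0],[21.8,-13.2,-5,0,0,0,0],[21.8,-13.2,-5,0,0,0,0],[21.8,-13.2,-5,0,0,0,0],[21.8,-13.2,-5,0,0,0,0]]])

```text
clock: 25.82
tool_pos: [0.6011, -0.2722, 0.0833]
orientation: [-179.9, -0.1, -82.4]
force: [-0.0, 0.4, -1.2]
opening: 0.0495
gripper_force: 30.0
```

Run:
```python
from h import *
w=snap("wrist","w7"); t=snap("scene","c4")
a=cv2.resize(t["frame"][180:345,120:330],(420,330),interpolation=cv2.INTER_CUBIC); b=cv2.resize(w["frame"][20:350,130:510],(380,330))
cv2.imwrite("pics/c4c.png",np.hstack([a,b])[:,:,::-1])
```

```text
(no output)
```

View pics/c4c.png

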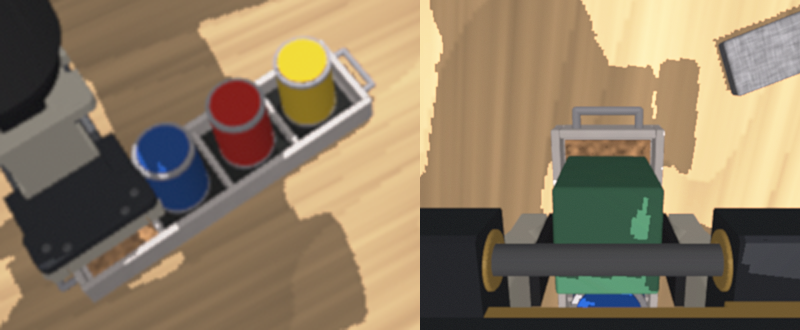

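Run:
```python
from m import *
w=L("w7"); f=w["frame"]; hsv=cv2.cvtColor(f,cv2.COLOR_RGB2HSV)
g=(hsv[...,0]>60)&(hsv[...,0]<95)&(hsv[...,1]>80)
for u in(275,300,320,340,360):
    r=np.nonzero(g[:240,u])[0]; c=f[100:r[0]+2,u].tolist()
    sat=hsv[100:r[0],u,1]
    print(u,r[0],onplane(w,(u,r[0]-.5),.0515).round(4)[:2], "sat",sat[15:].tolist())
```

```text
275 185 [ 0.629  -0.2887] sat [102, 103, 101, 102, 102, 103, 101, 103, 102, 103, 103, 103, 102, 103, 103, 101, 99, 102, 102, 101, 100, 102, 101, 101, 101, 101, 100, 103, 100, 77, 40, 19, 18, 19, 19, 17, 19, 19, 19, 20, 17, 21, 18, 20, 41, 81, 98, 99, 95, 94, 94, 87, 78, 72, 74, 75, 75, 74, 75, 77, 70, 63, 61, 54, 50, 32, 20, 21, 50, 80]
300 177 [ 0.6139 -0.296 ] sat [101, 103, 104, 102, 104, 102, 102, 104, 103, 106, 100, 63, 12, 8, 9, 9, 6, 8, 6, 28, 83, 102, 105, 104, 102, 103, 105, 104, 102, 76, 37, 18, 18, 19, 21, 20, 19, 18, 20, 20, 20, 19, 18, 18, 38, 103, 128, 122, 124, 121, 124, 125, 123, 123, 122, 123, 124, 124, 123, 124, 111, 69]
320 177 [ 0.6014 -0.2977] sat [101, 101, 103, 102, 101, 104, 103, 103, 102, 104, 99, 56, 10, 6, 7, 7, 8, 8, 6, 26, 78, 102, 103, 103, 103, 101, 103, 103, 101, 73, 34, 18, 20, 19, 19, 20, 17, 18, 17, 19, 17, 18, 18, 19, 35, 97, 126, 125, 123, 122, 125, 122, 121, 126, 122, 123, 124, 124, 124, 122, 114, 71]
340 178 [ 0.5888 -0.2987] sat [103, 101, 101, 101, 102, 102, 102, 101, 103, 105, 99, 66, 12, 8, 7, 5, 4, 6, 6, 29, 84, 101, 103, 101, 102, 102, 103, 104, 102, 80, 38, 19, 17, 19, 16, 17, 17, 20, 17, 17, 19, 19, 18, 19, 35, 94, 126, 125, 121, 123, 123, 123, 123, 124, 124, 124, 125, 126, 123, 124, 114, 85, 76]
360 188 [ 0.5753 -0.294 ] sat [104, 103, 103, 104, 103, 103, 103, 104, 106, 106, 106, 107, 105, 103, 103, 103, 104, 102, 102, 102, 102, 101, 103, 102, 104, 102, 102, 104, 100, 75, 35, 19, 18, 17, 18, 18, 18, 18, 18, 20, 20, 20, 18, 18, 29, 58, 72, 67, 62, 61, 64, 63, 67, 74, 76, 69, 59, 58, 59, 59, 61, 64, 67, 65, 58, 54, 49, 47, 44, 29, 18, 38, 66]
```

Run:
```python
from m import *
w=L("w7")
a=np.array([-np.sin(np.radians(7.8)),np.cos(np.radians(7.8))])
for u in(300,320,340):
    o=onplane(w,(u,144.7),.03)[:2]; b=onplane(w,(u,176.5),.0515)[:2]; print(o.round(4),b.round(4),"gap along tray y mm",1e3*(b-o)@a)
```

```text
[ 0.6171 -0.3131] [ 0.6139 -0.296 ] gap along tray y mm 17.452324824397657
[ 0.6037 -0.315 ] [ 0.6014 -0.2977] gap along tray y mm 17.44730353144104
[ 0.5902 -0.3168] [ 0.5889 -0.2993] gap along tray y mm 17.442283610510835
```

Accounting for the camera seeing the wall's outer face down to the bench, the end gap is about 13.9 mm (ideal 13), so the block is centred to within 1 mm. Lowering it.

Emit:
play_rows(commands=[[[0.1,0,0.6,0,0,0,0],[0.1,0,1.2,0,0,0,0],[0.1,0,1.8,0,0,0,0],[0.1,0,2.4,0,0,0,0],[0.1,0,2.9,0,0,0,0],[0.1,0,3.3,0,0,0,0],[0.1,0,3.6,0,0,0,0],[0.1,0,3.8,0,0,0,0],[0.1,0,3.9,0,0,0,0],[0.1,0,3.9,0,0,0,0]]])

```text
clock: 26.75
tool_pos: [0.6, -0.2729, 0.043]
orientation: [180.0, -0.0, -82.4]
force: [-2.5, 0.6, 1.6]
opening: 0.0499
gripper_force: 30.0
```

Emit:
play_rows(commands=[[[0.1,0,0,0,0,0,0.9],[0,0,0,0,0,0,0.9],[0,0,0,0,0,0,0.9],[0,0,0,0,0,0,0.9],[0,0,0,0,0,0,0.9],[0,0,-1,0,0,0,0.9],[0,0,-3,0,0,0,0.9],[0,0,-6,0,0,0,0.9],[0,0,-10,0,0,0,0.9],[0,4,-14,0,0,0,0.9],[0,8,-18,0,0,0,0.9],[-4,10,-22,0,0,0,0.9],[-8,10,-26,0,0,0,0.9],[-8,10,-26,0,0,0,0.9],[-8,10,-26,0,0,0,0.9],[-8,10,-26,0,0,0,0.9]]])

```text
clock: 28.08
tool_pos: [0.4909, -0.2059, 0.3078]
orientation: [-179.5, -0.1, -82.3]
force: [-0.4, 0.2, 0.8]
opening: 0.0791
gripper_force: 0.0
```

Run:
```python
from h import *
w=snap("wrist","w8"); t=snap("scene","c5")
a=cv2.resize(t["frame"][140:340,110:330],(440,400),interpolation=cv2.INTER_CUBIC); b=cv2.resize(w["frame"][0:250,130:380],(360,360)); b=np.vstack([b,np.zeros((40,360,3),np.uint8)])
cv2.imwrite("pics/c5c.png",np.hstack([a,b])[:,:,::-1])
```

```text
(no output)
```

View pics/c5c.png

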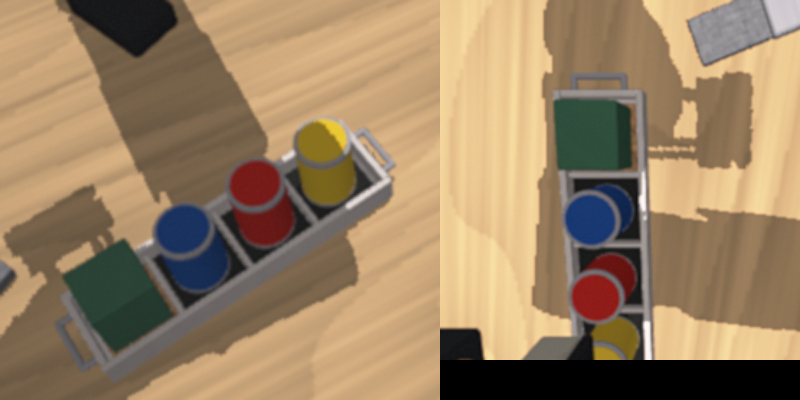

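The crops show the block seated in the cork bay (120,295), with blue (190,245), red (262,200) and yellow (325,160) upright in their bays. The gripper is clear, so I'll hand the job in.

```bash
python3 -c "
from plant import close_job
print(close_job())"
```

```text
the job is handed in; nothing more can be done
None
```

The job is done and handed in at about 28 s: from left to right the tray holds yellow, red and blue, all upright on black pads, with the green block in the cork bay at the right end.

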